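Square the tooling slab into its corner stops

ROBOT

A 6-joint arm with a two-finger parallel gripper is mounted at the origin on the work surface. World frame = base frame: x ahead of the robot, y to its left, z up, the work surface at z = 0. Lengths are in mm, angles in rad, forces in N, time in s.
With the tool pointing down it reaches from about 300 to 775 mm from the base axis. Payload 14.6 kg.
Tool frame: the origin (TCP) lies at the very end of the fingers, on their centre line; the grasp point (between the pads) lies manip.grip_depth behind it (manip.grip_depth is the distance from the TCP to the grasp point, in mm); x points along the fingers, z is the direction in which the jaws open and shut, and the axes are right-handed (so a half turn about x gives the same grasp; the last joint's range is limited). The gripper opens to 94 mm and grips with 3 to 60 N. Pads are 16 mm wide; open, the fingers measure 119 mm over their backs; the gripper's body (75 mm by 177 mm) begins 78 mm behind the grasp point.
Start: joints at [1.189, 0.3, 1.521, -0, 1.321, -0.067], TCP at [170.292, 522.963, 205.446] pointing down, gripper open.
Joint ranges: [-3.03, 3.03], [-0.79, 2.21], [0.23, 2.52], [-1.04, 4.18], [0, 3.07], [-2.55, 2.55]. Speed limits (rad/s): [2.22, 2.22, 2.57, 3.14, 3.14, 3.14].

INTERFACE

Orientations are given as [roll, pitch, yaw] about the fixed x, y, z axes, in that order (R = Rz(yaw) Ry(pitch) Rx(roll)).
In Python, from cell import manip gives the robot as it stands.
- The arm moves only by the tool step_arm, never from a script. Its argument "commands" is one flat list of numbers, 7 for each row, row after row: the shift along the tool's x, y, z in m, then the turn, a rotation vector about the tool's x, y, z in degrees, then the finger opening in m, from 0 to 0.094. A call has 1 to 5 rows; each row shifts and turns the commanded pose from where the row before left it, along the tool's axes as they then stand; what a row does not reach is not made up. A row lasts 1/8 s, in which the tool goes at most 62.5 mm and 10.7 degrees, less where a joint would pass 70% of its speed; a pose out of reach is approached as far as the arm can. A call with a gripper value outside its range is refused whole. The fingers move at their own pace and stop on an object; "squeeze" is the grip in N (left out, the last holds). Time passes only in rows, so rows that do not move let the fingers close. It gives the time, the measured TCP pose, the force and the opening at its end, in the units of the state.
- manip.read_state(): the state, without advancing time (a new reading comes with each control period).
- manip.camera(name): name is "side" or "top" or "wrist"; returns the picture (480x640x3 uint8, red, green, blue); there is no depth.
- manip.camera_model(name): a dict with "intrinsics" (3x3 intrinsics, pixels), "k1" (the pictures are not rectified: a ray, as slopes to the right and down, at radius r is drawn at 1 + k1 r^2 times it, then the intrinsics apply), "origin" and "orientation" of the camera in the world; the wrist camera has in their place "tool_from_camera" (4x4, takes a point from camera to tool coordinates, whose origin is the TCP and whose axes are the tool frame's). Camera axes: x right, y up, looking along -z (the intrinsics and any distortion apply to the point x, -y, -z); pixel columns grow to the right and rows downward; lengths in mm; the calibration is good to about 2 mm. A picture is of the moment at which its call begins: read the wrist's pose just before it. camera_model takes no time and is no camera call.
- manip.sign_off(): hands the job in, once; it reports no verdict.
Trained networks look in the newest picture that a camera, given by its name, has taken for a name from the list of things; names that differ only in an ending like _2 or _b are one class to them, and where a whole thing is asked for, a point or a joint stands for the part that bears it (a point fixed in the world has none). Each returns a list of dicts, best first, with "score" (0 to 1); they miss things now and then, are a little off and sometimes report something else, mostly with a low value. They report only what shows in the picture. A call takes as long as a camera call.
- manip.find_in(thing, camera): "centre" ([row, column] in pixels, amid what is visible of it).
- manip.outline_of(thing, camera): "pixels" (480x640 bool, what is visible of it) and "centre" ([row, column] in pixels, amid what is visible of it).
The state is a dict: "clock": time; "joints": joint angles; "qd": joint speeds; "effort": joint torques, N m; "eef_pos": TCP position; "eef_rot": TCP orientation; "wrist_force": force on the tool from outside, world axes, zero at the start; "moment": the same for the moment, N m; "finger_gap": finger opening in mm.
Only numpy, scipy, OpenCV 4.12 (cv2) and the standard library are available. Lean on these libraries where they do the work, as an engineer would, in place of code of your own. Each camera call takes 0.05 s, during which the arm holds its last target. There are 200 camera calls.

TASK

Get the white stone tooling slab ready for stamping: push it away from you along the bench until its long far edge lies flush against the long metal stop. Then push the blue keeper block along that stop until the slab has slid sideways fully home against the short side stop, and leave the keeper touching the slab with the slab still flush along the long stop. Only push with the fingertips or the outside of the fingers: do not pinch, lift or tip the slab or the keeper, and do not disturb the other tools on the bench.

Things in the scene. Friction and masses are not known exactly. Their poses are not given: they have to be found in the camera images.
- jig: L of two aluminium stops, 20 mm high, fixed to the bench, turned up to 10 degrees. Origin: inner corner of the L, on the bench. +x points from the robot's side squarely into the long (far) stop, +y along it to the side stop (left), z up. Working faces: long stop x = 0 (y -380 to 0 mm, 32 mm deep), side stop y = 0 (x -100 to 0 mm, 32 mm wide). The slab's place is at x < 0, y < 0.
- slab: loose white marble slab, 100 mm (its x) by 130 mm (its y) by 22 mm high, 0.6 to 1 kg, slides on the bench. Origin: centre of its underside. Starts a few cm in front of the long stop, somewhat turned, its +x roughly towards that stop. Home, its centre is 50 mm from the long stop's face and 65 mm from the side stop's face.
- keeper (a joint): slide of the blue keeper, in m: grows as the keeper moves along the jig's +y towards the side stop; range 0 to 0.12. It starts between 0 and 0.03 and reads 0.10 when it just touches a slab that is fully home. Sliding friction about 2 N, no spring: it stays where it is left.
- keeper_mid (a point): centre of the blue keeper block: 70 mm (jig x) by 45 mm (jig y) by 28 mm high, top 29 mm above the bench. It stands in front of the long stop, slides only along it, and has a small dark steel tab with a bolt over the stop. Axes as the jig's. This point is 15 mm above the bench, 39 mm in front of the long stop's face.
- keeper_face (a point): centre of the keeper's face that looks at the slab (its +y side), 15 mm above the bench; axes as the jig's.
- keeper_push (a point): centre of the keeper's opposite face (its -y side, the one to push on), 15 mm above the bench; axes as the jig's. The bench beside it is free.
- weight: bystander: brass weight with a knob, 46 mm diameter, 52 mm high, left of the side stop. Origin: centre of its underside.
- awl: bystander: awl with dark wooden handle lying on the bench in front of the keeper, 130 mm long along its x, 25 mm high. Origin: below its middle, on the bench.
- dye: bystander: amber dye bottle with a black cap, 54 mm diameter, 110 mm high, standing beyond the long stop. Origin: centre of its underside.
- tin: bystander: green round wax tin, 76 mm diameter, 30 mm high, beyond the long stop. Origin: centre of its underside.
- burnisher: bystander: small turned wooden burnisher, 40 mm diameter, 66 mm high, standing left of the slab. Origin: centre of its underside.
- mallet: bystander: mallet with a white head (56 mm diameter, 85 mm long) and dark handle lying on the right of the bench, about 200 mm long along its x, 56 mm high. Origin: under its middle, on the bench.

How it is judged (in metres and radians):
On the way, in this order (a step that is already met when the one before it is completed fails the run):
1. the slab lies flush against the long stop (its centre within 53.5 mm of the stop's face, that is a gap under 3.5 mm, and within 2 degrees of square) (x of slab in the frame of jig above -0.0535 m and angle between the x axis of slab and the x axis of jig, either way round below 0.035 rad and height (world z) of slab below 0.003 m), for 0.1 s.
2. the slab, still flush, is home against the side stop, the keeper touching it (all of step 1 and y of slab in the frame of jig above -0.069 m and y of keeper_face in the frame of slab above -0.0695 m), for 0.2 s.
At the end, for the whole second after the job is handed in: The slab lies flat on the bench, within 3.5 mm of the long stop, within 4 mm of the side stop and within 0.035 rad of square to them; the keeper's face is within 4.5 mm of the slab; slab and keeper are at rest (all of step 2 and linear speed of slab below 0.01 m/s and velocity of joint keeper between -0.01 and 0.01 m/s); the robot touches nothing.
It fails at once if the slab is lifted or tipped (underside centre over 8 mm up, or tilted over 0.1 rad) (height (world z) of slab above 0.008 m or angle between slab's own z axis and vertical above 0.1 rad).
It fails at once if the slab or the keeper is pinched: the grasp point between the fingers lies within the block ((x of the grasp point in the frame of slab between -0.045 and 0.045 m and y of the grasp point in the frame of slab between -0.06 and 0.06 m and z of the grasp point in the frame of slab between 0 and 0.03 m) or (x of the grasp point in the frame of keeper_mid between -0.032 and 0.032 m and y of the grasp point in the frame of keeper_mid between -0.02 and 0.02 m and z of the grasp point in the frame of keeper_mid between -0.015 and 0.022 m)).
It fails at once if one of the other tools (weight, awl, dye bottle, tin, burnisher, mallet) is disturbed (moved over 20 mm) (distance of any of weight, awl, dye, tin, burnisher, mallet from where it was at the start of the episode above 0.02 m).
It also fails if it takes over 51 s, if anything falls off the work surface, if the arm or the gripper's body presses on something with over 40 N, if the wrist force passes 120 N, or if a joint passes its speed limit or range.

## Working session

There is one attempt and no reset: what is moved stays moved. The work goes in short steps, Python scripts to look and compute and a tool call to move; the robot and the scene stay as the last step left them, time stands still between calls to the robot, and variables do not carry over. Pictures are saved under pics/ and viewed, about 8 in all and at most 12, crops included, and the job is handed in when it is done.

Besides the shell and the picture viewer there is one more tool, called after "Call:" in YAML: its name, and indented under it one key for each argument. step_arm: Moves the arm, as the interface text tells. Its arguments: {"type":"object","properties":{"commands":{"type":"array"},"squeeze":{"type":"number"}},"required":["commands"]}

```bash
ls; mkdir -p pics
python3 - <<'E'
from cell import manip
import cv2,numpy as np
s=manip.read_state();print(s, manip.grip_depth)
for n in ("top","side"):
    im=manip.camera(n);cv2.imwrite(f"pics/{n}0.png",im[...,::-1]);m=manip.camera_model(n);print(n,m)
print(manip.camera_model("wrist"))
E
```

```text
pics
{'clock': 0.0, 'joints': array([ 1.18942097e+00,  3.00475280e-01,  1.52156415e+00,  6.97667787e-07,
        1.32068515e+00, -6.65748534e-02]), 'qd': array([-2.86007278e-04,  3.94338524e-04, -1.73281131e-03,  4.45005047e-05,
       -1.35540776e-03, -1.20214877e-03]), 'effort': array([ 1.73451699e-03, -5.31806266e+01, -3.52745068e+01,  7.08763953e-02,
        2.43299321e-02, -1.34949869e-04]), 'eef_pos': array([170.19015895, 522.74091585, 204.89119368]), 'eef_rot': array([ 3.0744208 ,  1.5696644 , -1.95276886]), 'wrist_force': array([-0.94223007,  0.31806081, -0.07769588]), 'moment': array([ 0.04068182, -0.04893012,  0.01813127]), 'finger_gap': 94.4083230717857} 18.8
top {'intrinsics': array([[556.1552032 ,   0.        , 322.13402656],
       [  0.        , 556.1552032 , 237.28670245],
       [  0.        ,   0.        ,   1.        ]]), 'k1': -0.14870070704274863, 'origin': array([ 394.62402011,  -91.22805357, 1098.01653073]), 'orientation': array([ 1.69457322e-01, -9.31852069e-04, -1.59463727e+00])}
side {'intrinsics': array([[515.57771331,   0.        , 318.27387034],
       [  0.        , 515.57771331, 244.21154925],
       [  0.        ,   0.        ,   1.        ]]), 'k1': 0.010731260837054423, 'origin': array([ -51.46187231, -793.43421572,  669.15477932]), 'orientation': array([ 0.98566565, -0.01328293, -0.73131493])}
{'intrinsics': array([[373.76123199,   0.        , 316.16761599],
       [  0.        , 373.76123199, 239.93474325],
       [  0.        ,   0.        ,   1.        ]]), 'k1': -0.061811824560314116, 'tool_from_camera': array([[-1.22851251e-03,  2.36777685e-01, -9.71563080e-01,
        -1.78176880e+02],
       [-5.03336913e-04,  9.71563544e-01,  2.36778434e-01,
         6.74329540e+01],
       [ 9.99999119e-01,  7.79908831e-04, -1.07439902e-03,
        -3.04315762e-01],
       [ 0.00000000e+00,  0.00000000e+00,  0.00000000e+00,
         1.00000000e+00]])}
```

View pics/top0.png

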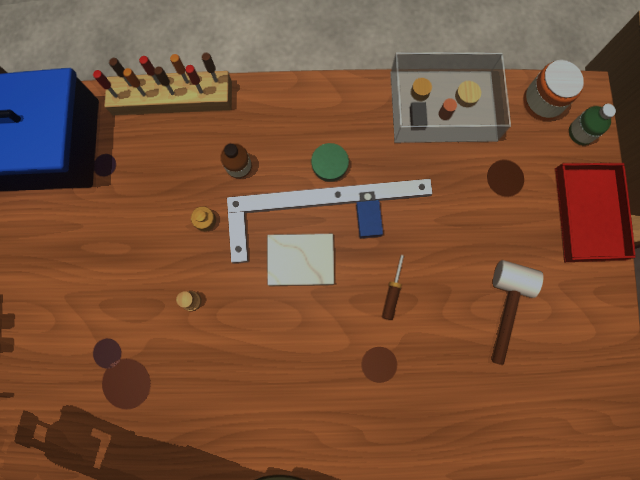

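View pics/side0.png

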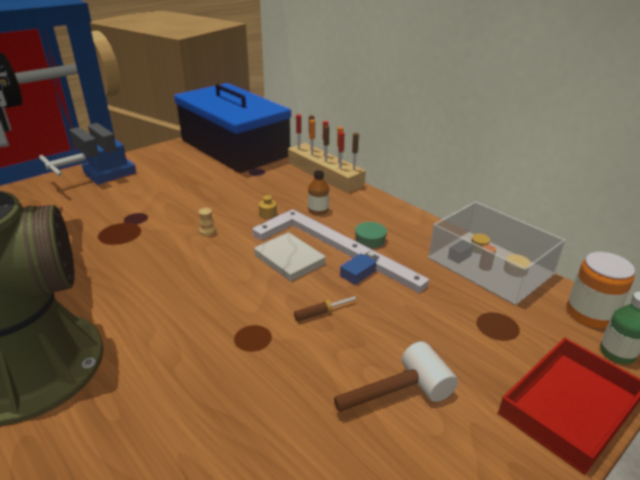

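```bash
cat > h.py <<'E'
from cell import manip
import cv2,numpy as np
from scipy.optimize import minimize
from scipy.spatial.transform import Rotation as Ro
def proj(P,n):
    m=manip.camera_model(n)
    c=(np.asarray(P)-m['origin'])@Ro.from_euler('xyz',m['orientation']).as_matrix()
    s=np.c_[c[:,0],-c[:,1]]/-c[:,2:]
    s=s*(1+m['k1']*(s**2).sum(1,keepdims=True)); K=m['intrinsics']
    return s*[K[0,0],K[1,1]]+[K[0,2],K[1,2]]
def box(x0,x1,y0,y1,z0,z1): return np.array([[x,y,z] for x in(x0,x1) for y in(y0,y1) for z in(z0,z1)],float)
SH={'slab':[box(-50,50,-65,65,0,22)],'keeper':[box(-35,35,-22.5,22.5,1,29)],
    'jig':[box(0,32,-380,32,0,20),box(-100,0,0,32,0,20)]}
def place(B,p):
    c,s=np.cos(p[2]),np.sin(p[2]); return B@np.array([[c,s,0],[-s,c,0],[0,0,1]])+[p[0],p[1],0]
def render(name,p,n):
    im=np.zeros((480,640),np.uint8); im4=[]
    for B in SH[name]:
        h=cv2.convexHull(proj(place(B,p),n).astype(np.float32))
        t=np.zeros_like(im); cv2.fillConvexPoly(t,np.round(h*256).astype(np.int32),255,cv2.LINE_AA,8); im=np.maximum(im,t)
    return im
def fit(name,p0,n='top',mask=None):
    if mask is None: mask=manip.outline_of(name,n)[0]['pixels']
    M=cv2.GaussianBlur(mask.astype(np.float32),(0,0),1.5)
    f=lambda q:np.abs(cv2.GaussianBlur(render(name,[q[0],q[1],q[2]/100],n)/255.,(0,0),1.5)-M).sum()
    q0=np.array([p0[0],p0[1],p0[2]*100])
    for d in (15,4):
        r=minimize(f,q0,method='Nelder-Mead',options=dict(initial_simplex=np.vstack([q0]+[q0+d*e for e in np.eye(3)]),xatol=.02,fatol=.1,maxiter=300)); q0=r.x
    return np.array([q0[0],q0[1],q0[2]/100]),r.fun/mask.sum()
def rel(p,j):
    c,s=np.cos(j[2]),np.sin(j[2]); d=p[:2]-j[:2]
    return np.array([c*d[0]+s*d[1],-s*d[0]+c*d[1],p[2]-j[2]])
def unproj(rc,z,n='top'):
    return minimize(lambda a:((proj([[a[0],a[1],z]],n)[0]-[rc[1],rc[0]])**2).sum(),[500,0],method='Nelder-Mead').x
E
python3 - <<'E'
from h import *
manip.camera('top'); manip.camera('side')
o={k:manip.outline_of(k,'top') for k in('jig','slab','keeper')}
print({k:[(r['score'],r['centre'],r['pixels'].sum()) for r in v] for k,v in o.items()})
s0=unproj(o['slab'][0]['centre'],22);k0=unproj(o['keeper'][0]['centre'],29);j0=unproj((211,244),20)
print(s0,k0,j0)
res={}
for k,p in(('jig',[*j0,.07]),('slab',[*s0,0.]),('keeper',[*k0,.07])):
    res[k],e=fit(k,p,mask=o[k][0]['pixels']); print(k,res[k],e)
    if k!='jig':print(' rel jig',rel(res[k],res['jig']))
im=manip.camera('top')[...,::-1].copy()
for k in res:
    c,_=cv2.findContours((render(k,res[k],'top')>127).astype(np.uint8),0,1); cv2.drawContours(im,c,-1,(0,0,255),1)
cv2.imwrite('pics/fit.png',cv2.resize(im[150:350,130:450],None,fx=2.5,fy=2.5))
for k in('weight','awl','dye','tin','burnisher','mallet'):
    r=manip.find_in(k,'top')[0]; print(k,r['score'],unproj(r['centre'],20))
for k in res:
    r=manip.outline_of(k,'side');
    q,e=fit(k,res[k],'side',r[0]['pixels']);print('side',k,q,e)
np.save('res.npy',np.array([res[k] for k in('jig','slab','keeper')]))
E
```

```text
{'jig': [(0.65, [199.7, 332.3], np.int64(5447)), (0.16, [296.7, 189.5], np.int64(365))], 'slab': [(0.89, [259.0, 302.6], np.int64(3360))], 'keeper': [(0.91, [217.6, 366.1], np.int64(1002))]}
[536.59818202 -57.50329741] [ 614.63213369 -183.85886208] [635.69955867  57.46096708]
jig [6.35919203e+02 5.90461652e+01 6.87003845e-02] 0.2057384817904527
slab [ 5.37979411e+02 -5.37778077e+01 -4.22934540e-02] 0.07189625472413427
 rel jig [-105.45371268 -105.83461771   -0.11099384]
keeper [ 6.17182061e+02 -1.91702293e+02  3.49872759e-02] 0.16803611043525452
 rel jig [-3.59059101e+01 -2.48870720e+02 -3.37131086e-02]
weight 0.96 [624.82419543 140.52459549]
awl 0.64 [ 460.10986133 -228.75215488]
dye 0.88 [745.76876226  70.12949926]
tin 0.67 [ 729.00140445 -115.47471202]
burnisher 0.89 [466.0940379  169.77024013]
mallet 0.84 [ 4.77343750e+02 -2.38867188e-02]
side jig [6.36511699e+02 5.97364656e+01 7.07649179e-02] 0.22031342624644923Traceback (most recent call last):
  File "<stdin>", line 19, in <module>
IndexError: list index out of range
```

View fit.

View pics/fit.png

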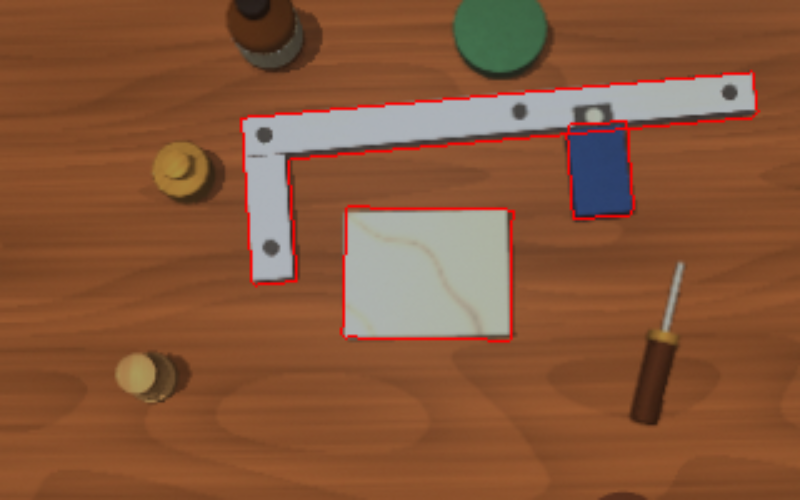

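```bash
cat >> h.py <<'E'
J=np.load('res.npy')[0] if __import__('os').path.exists('res.npy') else None
def tool():
    s=manip.read_state(); return s['eef_pos'],Ro.from_euler('xyz',s['eef_rot']).as_matrix(),s
def go(xj,yj,z,J=J):
    """report: turn (deg about tool x) and shift in tool axes (after turn) to jig-frame target"""
    p,R,s=tool(); c,sn=np.cos(J[2]),np.sin(J[2])
    w=np.array([J[0]+c*xj-sn*yj,J[1]+sn*xj+c*yj,z]); yj_=np.array([-sn,c,0])
    a=[]
    for sg in(1,-1):
        Z=sg*yj_;X=np.array([0,0,-1.]);T=np.c_[X,np.cross(Z,X),Z]
        a.append(((Ro.from_matrix(R.T@T)).as_rotvec(degrees=True).round(1),(T.T@(w-p)).round(1)))
    print('target',w.round(1),'now',p.round(1),'jig',rel(np.r_[p[:2],0],J)[:2].round(1),'F',s['wrist_force'].round(1),'t',s['clock']); print(a); return a
E
cat > /dev/null
python3 - <<'E'
import numpy as np
np.save('res.npy',np.array([[635.92,59.05,.0687],[537.98,-53.78,-.0423],[617.2,-191.7,.0687]]))
from h import *
go(-195,-106,200); print(manip.read_state()['joints'])
E
```

```text
target [448.7 -60.1 200. ] now [170.3 523.  205.5] jig [-432.7  494.8] F [ 0.3  0.1 -0. ] t 0.8
[(array([-22.,   0.,  -0.]), array([   5.5, -237.7, -600.8])), (array([158.,  -0.,  -0.]), array([  5.5, 237.7, 600.8]))]
[ 1.18936668e+00  2.99875759e-01  1.52100637e+00  2.30803028e-05
  1.32070651e+00 -6.65764901e-02]
```

Call:
step_arm:
  commands: [0,0,0,-7.4,0,0,0.075,0,0,0,-7.3,0,0,0.075,0,0,0,-7.3,0,0,0.075,0.002,-0.017,-0.043,0,0,0,0.075,0.002,-0.017,-0.043,0,0,0,0.075]

```text
clock: 1.42
eef_pos: [210.4, 438.5, 201.2]
eef_rot: [3.095, 1.571, -1.547]
wrist_force: [0.9, -0.2, -0.3]
finger_gap: 75.3
```

Call:
step_arm:
  commands: [0,-0.017,-0.043,0,0,0,0.075,0,-0.017,-0.043,0,0,0,0.075,0,-0.017,-0.043,0,0,0,0.075,0,-0.017,-0.043,0,0,0,0.075,0,-0.017,-0.043,0,0,0,0.075]

```text
clock: 2.05
eef_pos: [310.2, 229.6, 201.7]
eef_rot: [-1.127, 1.57, 0.514]
wrist_force: [0.8, 0.0, -0.0]
finger_gap: 74.7
```

Call:
step_arm:
  commands: [0,-0.017,-0.043,0,0,0,0.075,0,-0.017,-0.043,0,0,0,0.075,0,-0.017,-0.043,0,0,0,0.075,0,-0.017,-0.043,0,0,0,0.075,0,-0.017,-0.043,0,0,0,0.075]

```text
clock: 2.68
eef_pos: [410.0, 20.8, 201.7]
eef_rot: [-1.599, 1.57, 0.041]
wrist_force: [1.0, 0.3, 0.8]
finger_gap: 75.0
```

```bash
python3 -c "
from h import *
go(-195,-106,8)"
```

```text
target [448.7 -60.1   8. ] now [410.   20.8 201.7] jig [-228.1  -22.7] F [1.  0.3 0.8] t 2.675
[(array([ 0., -0.,  0.]), array([193.7, -33.1, -83.3])), (array([-1.8e+02, -1.0e-01, -0.0e+00]), array([193.7,  33.1,  83.3]))]
```

Call:
step_arm:
  commands: [0.03,-0.016,-0.041,0,0,0,0.075,0.045,-0.016,-0.041,0,0,0,0.075,0.045,0,0,0,0,0,0.075,0.04,0,0,0,0,0,0.075,0,0,0,0,0,0,0.075]

```text
clock: 3.3
eef_pos: [445.5, -56.8, 40.0]
eef_rot: [1.291, 1.566, 2.93]
wrist_force: [0.7, 0.6, 0.8]
finger_gap: 75.2
```

```bash
python3 -c "
from h import *
go(-170,-106,8)"
```

```text
target [473.6 -58.4   8. ] now [445.5 -56.8  40. ] jig [-197.9 -102.5] F [0.7 0.6 0.8] t 3.3
[(array([ 0. ,  0.1, -0.3]), array([ 32. , -27.9,  -3.5])), (array([-1.8e+02,  4.0e-01,  1.0e-01]), array([32. , 27.9,  3.5]))]
```

Call:
step_arm:
  commands: [0.02,0,-0.0035,0,0,0,0.075,0.012,0,0,0,0,0,0.075,0,-0.01,0,0,0,0,0.075,0,-0.01,0,0,0,0,0.075,0,0,0,0,0,0,0.075]

```text
clock: 3.92
eef_pos: [468.3, -59.1, 10.4]
eef_rot: [-1.85, 1.569, -0.209]
wrist_force: [-0.5, -0.3, 0.1]
finger_gap: 74.8
```

```bash
python3 -c "
from h import *
go(-110,-106,8)
im=manip.camera('top');cv2.imwrite('pics/t1.png',cv2.resize(im[130:400,130:450,::-1],None,fx=2,fy=2))"
```

```text
target [533.5 -54.3   8. ] now [468.3 -59.1  10.4] jig [-175.4 -106.3] F [-0.5 -0.3  0.1] t 3.925
[(array([ 0.1, -0. ,  0.1]), array([  2.4, -65.4,   0.3])), (array([-1.799e+02, -1.000e-01, -0.000e+00]), array([ 2.4, 65.4, -0.3]))]
```

View pics/t1.png

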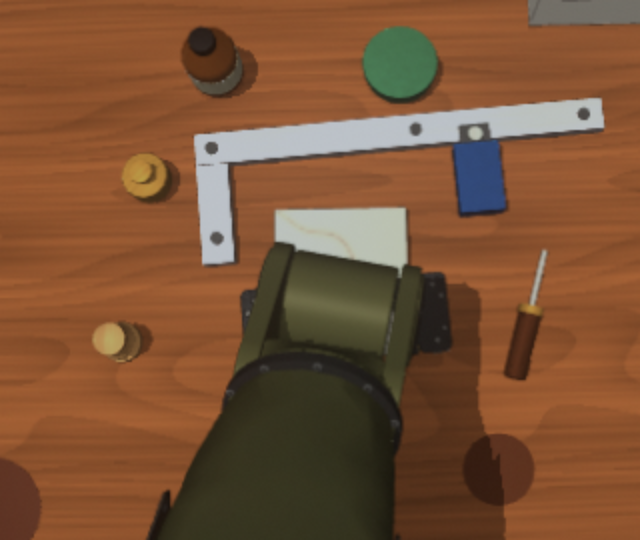

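Call:
step_arm:
  commands: [0,-0.005,0,0,0,0,0.075,0,-0.005,0,0,0,0,0.075,0,-0.005,0,0,0,0,0.075,0,-0.005,0,0,0,0,0.075,0,-0.005,0,0,0,0,0.075]

```text
clock: 4.6
eef_pos: [491.9, -57.3, 9.7]
eef_rot: [1.353, 1.569, 2.993]
wrist_force: [-7.0, -1.1, 4.1]
finger_gap: 74.8
```

Call:
step_arm:
  commands: [0,-0.005,0,0,0,0,0.075,0,-0.005,0,0,0,0,0.075,0,-0.005,0,0,0,0,0.075,0,-0.005,0,0,0,0,0.075,0,-0.003,0,0,0,0,0.075]

```text
clock: 5.22
eef_pos: [514.9, -55.6, 9.7]
eef_rot: [1.307, 1.569, 2.947]
wrist_force: [-5.8, -1.0, 4.2]
finger_gap: 75.1
```

Call:
step_arm:
  commands: [0,-0.003,0,0,0,0,0.075,0,-0.003,0,0,0,0,0.075,0,-0.002,0,0,0,0,0.075,0,-0.002,0,0,0,0,0.075,0,0,0,0,0,0,0.075]

```text
clock: 5.85
eef_pos: [525.0, -54.9, 9.7]
eef_rot: [1.103, 1.57, 2.743]
wrist_force: [-3.9, 0.9, 2.5]
finger_gap: 75.0
```

```bash
python3 -c "
from h import *
go(-108,-106,8)
im=manip.camera('top');cv2.imwrite('pics/t2.png',cv2.resize(im[170:330,200:430,::-1],None,fx=3,fy=3))"
```

```text
target [535.5 -54.1   8. ] now [525.  -54.9   9.7] jig [-118.5 -106.1] F [-3.9  0.9  2.5] t 5.85
[(array([ 0.,  0., -0.]), array([  1.7, -10.5,   0.1])), (array([-180.,    0.,    0.]), array([ 1.7, 10.5, -0.1]))]
```

View pics/t2.png

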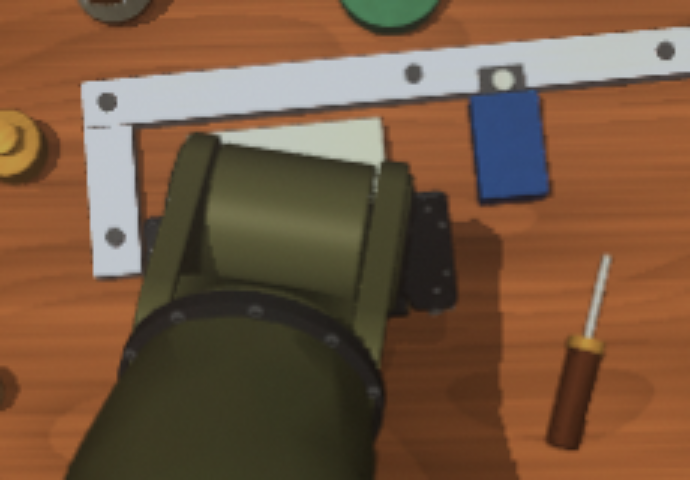

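Call:
step_arm:
  commands: [0,-0.002,0,0,0,0,0.075,0,-0.002,0,0,0,0,0.075,0,-0.002,0,0,0,0,0.075,0,-0.0015,0,0,0,0,0.075,0,0,0,0,0,0,0.075]

```text
clock: 6.52
eef_pos: [532.4, -54.5, 9.7]
eef_rot: [1.129, 1.57, 2.769]
wrist_force: [-3.4, 0.2, 1.3]
finger_gap: 74.9
```

Call:
step_arm:
  commands: [0,-0.001,0,0,0,0,0.075,0,-0.001,0,0,0,0,0.075,0,0,0,0,0,0,0.075]

```text
clock: 6.9
eef_pos: [534.3, -54.4, 9.6]
eef_rot: [1.197, 1.57, 2.837]
wrist_force: [-4.1, 0.3, 1.4]
finger_gap: 75.0
```

Call:
step_arm:
  commands: [0,-0.001,0,0,0,0,0.075,0,0,0,0,0,0,0.075]

```text
clock: 7.15
eef_pos: [535.4, -54.3, 9.6]
eef_rot: [1.056, 1.571, 2.696]
wrist_force: [-4.0, -0.2, -0.5]
finger_gap: 75.2
```

Call:
step_arm:
  commands: [0,-0.001,0,0,0,0,0.075,0,-0.001,0,0,0,0,0.075,0,0,0,0,0,0,0.075]

```text
clock: 7.52
eef_pos: [536.0, -54.3, 9.6]
eef_rot: [1.484, 1.567, 3.124]
wrist_force: [-15.4, -0.4, 10.0]
finger_gap: 75.2
```

Call:
step_arm:
  commands: [0,-0.001,0,0,0,0,0.075,0,0,0,0,0,0,0.075]

```text
clock: 7.78
eef_pos: [536.0, -54.3, 9.6]
eef_rot: [1.478, 1.565, 3.119]
wrist_force: [-23.3, -2.6, 16.3]
finger_gap: 74.8
```

Call:
step_arm:
  commands: [0,-0.001,0,0,0,0,0.075,0,0,0,0,0,0,0.075]

```text
clock: 8.02
eef_pos: [536.1, -54.3, 9.6]
eef_rot: [1.486, 1.562, 3.126]
wrist_force: [-31.4, -2.9, 21.6]
finger_gap: 74.7
```

Call:
step_arm:
  commands: [0,0.003,0,0,0,0,0.075,0,0.005,0,0,0,0,0.075,0,0.02,0,0,0,0,0.075,0,0.03,0,0,0,0,0.075,-0.04,0,0,0,0,0,0.0]

```text
clock: 8.65
eef_pos: [479.1, -57.9, 48.4]
eef_rot: [1.288, 1.566, 2.928]
wrist_force: [1.3, -0.0, 0.4]
finger_gap: 68.3
```

Call:
step_arm:
  commands: [-0.045,0,0,0,0,0,0,-0.045,0,-0.02,0,0,0,0,0,0,-0.045,0,0,0,0,0,0,-0.045,0,0,0,0,0,0,-0.045,0,0,0,0]

```text
clock: 9.28
eef_pos: [492.7, -214.3, 140.2]
eef_rot: [-2.043, 1.569, -0.402]
wrist_force: [0.2, 1.1, 0.2]
finger_gap: 18.5
```

```bash
python3 -c "
from h import *
go(-39,-305,10)
"
```

```text
target [ 617.9 -247.9   10. ] now [ 492.7 -214.3  140.2] jig [-161.6 -262.9] F [0.2 1.1 0.2] t 9.275
[(array([ 0. , -0.1,  0.1]), array([ 130.2, -122.6,  -42.1])), (array([-1.8e+02, -2.0e-01, -1.0e-01]), array([130.2, 122.6,  42.1]))]
```

Call:
step_arm:
  commands: [0,-0.04,-0.02,0,0,0,0,0,-0.04,-0.02,0,0,0,0,0,-0.04,0,0,0,0,0,0.03,0,0,0,0,0,0,0.03,0,0,0,0,0,0]

```text
clock: 9.9
eef_pos: [615.5, -244.3, 78.9]
eef_rot: [-1.986, 1.569, -0.345]
wrist_force: [-0.1, 0.5, -0.1]
finger_gap: 0.4
```

Call:
step_arm:
  commands: [0,0,0,0,0,0,0,0,0,0,0,0,0,0]

```text
clock: 10.15
eef_pos: [615.5, -244.7, 81.3]
eef_rot: [-2.047, 1.569, -0.407]
wrist_force: [0.2, -0.1, 0.4]
finger_gap: 0.4
```

```bash
python3 -c "
from h import *
go(-39,-305,10)
manip.camera('top')
o=manip.outline_of('slab','top'); print([(r['score'],r['pixels'].sum(),r['centre']) for r in o])
p,e=fit('slab',[*unproj(o[0]['centre'],22),.07],mask=o[0]['pixels']); print(rel(p,J),e)
im=manip.camera('top');cv2.imwrite('pics/t3.png',cv2.resize(im[170:330,200:450,::-1],None,fx=3,fy=3))"
```

```text
target [ 617.9 -247.9   10. ] now [ 615.5 -244.7   81.3] jig [ -41.3 -301.6] F [ 0.2 -0.1  0.4] t 10.15
[(array([ 0. , -0.1,  0.1]), array([71.3, -2.3, -3.4])), (array([-1.8e+02, -2.0e-01, -1.0e-01]), array([71.3,  2.3,  3.4]))]
[(0.74, np.int64(3394), [237.8, 297.8])]
[-4.91221909e+01 -1.02024388e+02  2.60132592e-03] 0.04759807609769121
```

View pics/t3.png

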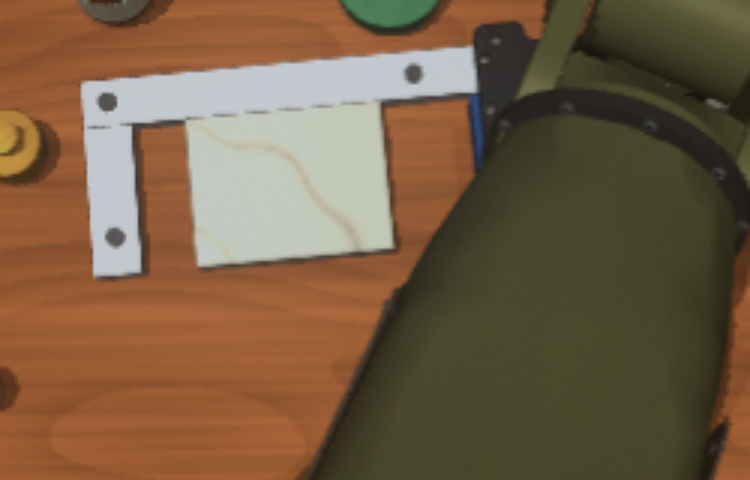

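Call:
step_arm:
  commands: [0.03,-0.002,-0.001,0,0,0,0,0.03,0,0,0,0,0,0,0.011,0,0,0,0,0,0,0,0,0.005,0,0,0,0,0,0,0.005,0,0,0,0]

```text
clock: 10.92
eef_pos: [616.8, -235.1, 10.3]
eef_rot: [-2.055, 1.569, -0.415]
wrist_force: [0.5, -0.6, 0.3]
finger_gap: 0.6
```

Call:
step_arm:
  commands: [0,0,0.004,0,0,0,0,0,0,0.004,0,0,0,0,0,0,0.004,0,0,0,0,0,0,0.004,0,0,0,0,0,0,0,0,0,0,0]

```text
clock: 11.55
eef_pos: [615.0, -219.0, 8.8]
eef_rot: [0.383, 1.571, 2.023]
wrist_force: [0.3, 0.3, -0.6]
finger_gap: 0.4
```

```bash
python3 -c "
from h import *
go(-39,-190,10)"
```

```text
target [ 610.1 -133.2   10. ] now [ 615.  -219.     8.8] jig [ -39.9 -275.9] F [ 0.3  0.3 -0.6] t 11.55
[(array([ 0.,  0., -0.]), array([-1.2, -0.9, 85.9])), (array([-180.,    0.,    0.]), array([ -1.2,   0.9, -85.9]))]
```

Call:
step_arm:
  commands: [0,0,0.004,0,0,0,0,0,0,0.004,0,0,0,0,0,0,0.004,0,0,0,0]

```text
clock: 11.92
eef_pos: [614.2, -207.1, 8.8]
eef_rot: [2.519, 1.571, -2.124]
wrist_force: [-0.0, -2.2, 0.7]
finger_gap: 0.7
```

```bash
python3 -c "
from h import *
go(-39,-190,10)
im=manip.camera('side');cv2.imwrite('pics/s4.png',cv2.resize(im[150:350,220:460,::-1],None,fx=3,fy=3))"
```

```text
target [ 610.1 -133.2   10. ] now [ 614.2 -207.1    8.8] jig [ -40. -264.] F [-0.  -2.2  0.7] t 11.925
[(array([ 0., -0., -0.]), array([-1.2, -1. , 74. ])), (array([-180.,    0.,   -0.]), array([ -1.2,   1. , -74. ]))]
```

View pics/s4.png

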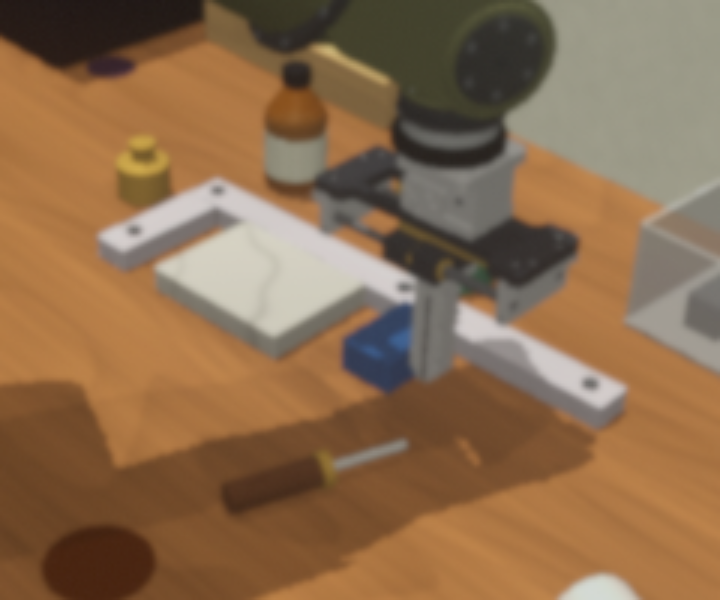

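Call:
step_arm:
  commands: [0,0,0.005,0,0,0,0,0,0,0.005,0,0,0,0,0,0,0.005,0,0,0,0,0,0,0.005,0,0,0,0,0,0,0.005,0,0,0,0]

```text
clock: 12.6
eef_pos: [612.5, -182.0, 8.8]
eef_rot: [2.477, 1.571, -2.166]
wrist_force: [-0.1, -2.4, 0.2]
finger_gap: 0.7
```

Call:
step_arm:
  commands: [0,0,0.004,0,0,0,0,0,0,0.004,0,0,0,0,0,0,0.004,0,0,0,0,0,0,0.003,0,0,0,0,0,0,0.003,0,0,0,0]

```text
clock: 13.22
eef_pos: [611.2, -164.5, 8.8]
eef_rot: [-3.042, 1.57, -1.402]
wrist_force: [-0.7, -7.0, -0.6]
finger_gap: 0.4
```

Call:
step_arm:
  commands: [0,0,0.003,0,0,0,0,0,0,0.003,0,0,0,0,0,0,0.003,0,0,0,0,0,0,0.003,0,0,0,0,0,0,0.003,0,0,0,0]

```text
clock: 13.85
eef_pos: [610.2, -150.0, 8.8]
eef_rot: [-2.973, 1.57, -1.333]
wrist_force: [0.2, -7.4, -0.9]
finger_gap: 0.3
```

```bash
python3 -c "
from h import *
go(-39,-187,10)
manip.camera('top')
o=manip.outline_of('slab','top'); print([(r['score'],r['pixels'].sum(),r['centre']) for r in o])
p,e=fit('slab',[*unproj(o[0]['centre'],22),.07],mask=o[0]['pixels']); print(rel(p,J),e)
im=manip.camera('side');cv2.imwrite('pics/s5.png',cv2.resize(im[150:350,220:460,::-1],None,fx=3,fy=3))"
```

```text
target [ 609.8 -130.2   10. ] now [ 610.2 -150.     8.8] jig [ -40.  -206.8] F [ 0.2 -7.4 -0.9] t 13.85
[(array([ 0. , -0.1,  0. ]), array([-1.2, -1. , 19.8])), (array([-1.8e+02, -0.0e+00, -1.0e-01]), array([ -1.2,   1. , -19.8]))]
[(0.92, np.int64(2148), [232.9, 277.6]), (0.68, np.int64(2601), [204.9, 257.6]), (0.46, np.int64(498), [217.3, 200.1])]
[-4.94948753e+01 -6.72089470e+01 -5.01200458e-03] 0.654735639050283
```

View pics/s5.png

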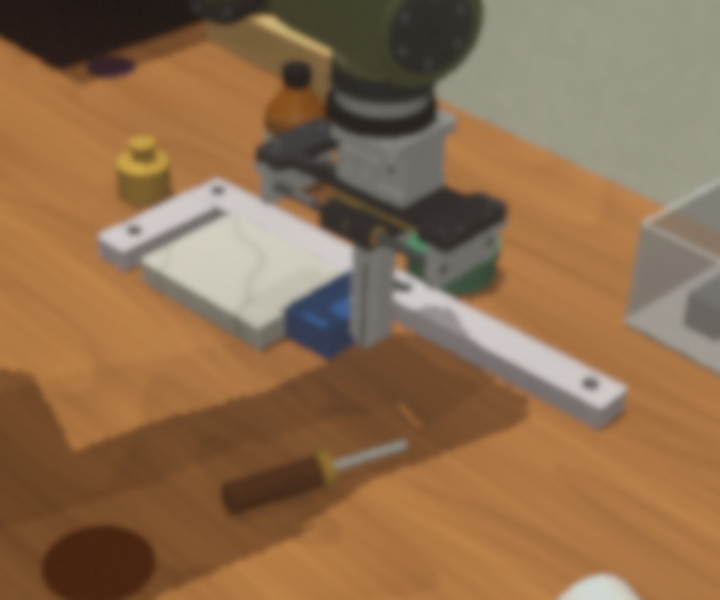

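Call:
step_arm:
  commands: [0,0,0.003,0,0,0,0,0,0,0.003,0,0,0,0,0,0,0.003,0,0,0,0,0,0,0.002,0,0,0,0,0,0,0.002,0,0,0,0]

```text
clock: 14.62
eef_pos: [609.3, -136.9, 8.8]
eef_rot: [-3.059, 1.57, -1.42]
wrist_force: [0.2, -5.9, -1.4]
finger_gap: 0.5
```

Call:
step_arm:
  commands: [0,0,0.002,0,0,0,0,0,0,0.001,0,0,0,0,0,0,0.001,0,0,0,0,0,0,0,0,0,0,0]

```text
clock: 15.12
eef_pos: [609.0, -132.8, 8.7]
eef_rot: [3.108, 1.57, -1.536]
wrist_force: [0.7, -5.8, 0.2]
finger_gap: 0.5
```

Call:
step_arm:
  commands: [0,0,0.001,0,0,0,0,0,0,0.001,0,0,0,0,0,0,0,0,0,0,0]

```text
clock: 15.5
eef_pos: [608.9, -130.9, 8.7]
eef_rot: [3.108, 1.57, -1.535]
wrist_force: [0.3, -5.3, -0.3]
finger_gap: 0.2
```

Call:
step_arm:
  commands: [0,0,0.001,0,0,0,0,0,0,0.001,0,0,0,0,0,0,0,0,0,0,0]

```text
clock: 15.88
eef_pos: [608.8, -129.5, 8.8]
eef_rot: [-2.99, 1.569, -1.35]
wrist_force: [1.6, -9.7, -0.6]
finger_gap: 0.4
```

Call:
step_arm:
  commands: [0,0,0.001,0,0,0,0,0,0,0.001,0,0,0,0,0,0,0,0,0,0,0]

```text
clock: 16.25
eef_pos: [608.8, -129.4, 8.9]
eef_rot: [-2.919, 1.567, -1.279]
wrist_force: [1.6, -22.3, -4.8]
finger_gap: 0.7
```

Call:
step_arm:
  commands: [0,0,0.001,0,0,0,0,0,0,0.001,0,0,0,0,0,0,0,0,0,0,0]

```text
clock: 16.62
eef_pos: [608.8, -129.3, 9.0]
eef_rot: [-2.904, 1.564, -1.265]
wrist_force: [2.0, -34.4, -6.9]
finger_gap: 0.9
```

Call:
step_arm:
  commands: [0,0,-0.002,0,0,0,0,0,0,-0.003,0,0,0,0,0,0,-0.01,0,0,0,0,0,0,-0.025,0,0,0,0,-0.04,0,0,0,0,0,0]

```text
clock: 17.25
eef_pos: [609.7, -166.5, 46.5]
eef_rot: [1.193, 1.566, 2.831]
wrist_force: [-1.1, 0.3, 1.1]
finger_gap: 0.6
```

Call:
step_arm:
  commands: [-0.045,0,0,0,0,0,0,-0.045,0.02,-0.02,0,0,0,0,0,0.045,-0.03,0,0,0,0,0,0.045,-0.03,0,0,0,0,0,0.045,-0.03,0,0,0,0]

```text
clock: 17.88
eef_pos: [462.5, -286.8, 139.0]
eef_rot: [-2.136, 1.57, -0.496]
wrist_force: [1.4, -1.4, 0.6]
finger_gap: 0.1
```

Call:
step_arm:
  commands: [0,0.045,-0.03,0,0,0,0,0,0.045,-0.03,0,0,0,0,0,0,0,0,0,0,0,0,0,0,0,0,0,0]

```text
clock: 18.38
eef_pos: [378.7, -351.4, 138.9]
eef_rot: [-1.664, 1.57, -0.025]
wrist_force: [0.8, 0.2, 0.5]
finger_gap: 0.3
```

```bash
python3 -c "
from h import *
go(-39,-187,10)
im=manip.camera('top')
for k,z in(('slab',22),('keeper',29)):
    o=manip.outline_of(k,'top'); print(k,[(r['score'],r['pixels'].sum(),r['centre']) for r in o])
    p,e=fit(k,[*unproj(o[0]['centre'],z),.07],mask=o[0]['pixels']); print(rel(p,J),e)
cv2.imwrite('pics/t6.png',cv2.resize(im[130:330,130:450,::-1],None,fx=2.5,fy=2.5))"
```

```text
target [ 609.8 -130.2   10. ] now [ 378.7 -351.4  138.9] jig [-284.8 -391.8] F [0.8 0.2 0.5] t 18.375
[(array([-0., -0.,  0.]), array([ 128.9, -245.8,  204.8])), (array([180.,   0.,   0.]), array([ 128.9,  245.8, -204.8]))]
slab [(0.81, np.int64(3252), [238.5, 279.2]), (0.64, np.int64(410), [300.9, 186.6]), (0.19, np.int64(389), [301.0, 389.2])]
[-4.97431783e+01 -6.66220121e+01  4.88567391e-04] 0.09290388281443906
keeper [(0.88, np.int64(969), [222.0, 319.2])]
[-3.68943094e+01 -1.52585867e+02  9.21763610e-03] 0.17543115262512604
```

View pics/t6.png

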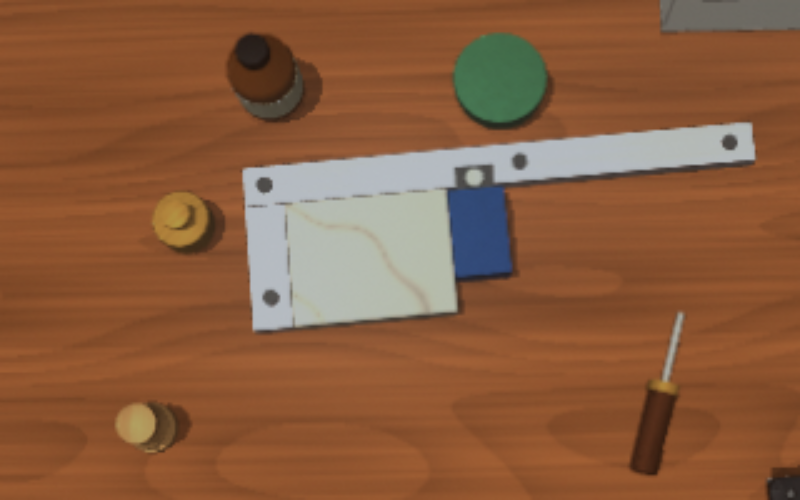

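```bash
python3 -c "
from cell import manip
print(manip.sign_off())"
```

```text
the job is handed in; nothing more can be done
None
```

The slab is home against both stops with the keeper touching it, and I handed the job in at about 18 s of the 51 s allowed. No verdict came back.

I pushed the slab square onto the long stop with two spread fingertips until the force along the push rose to 31 N. Then I pushed the keeper with the closed fingers until the slab met the side stop, at 34 N. I retracted without touching anything.

| Last top-camera check, in the jig frame | Measured | Expected |
|---|---|---|
| Slab x | -49.7 mm | -50 mm |
| Slab y | -66.6 mm | -65 mm |
| Slab angle | 0.0005 rad | 0 |
| Keeper centre y | -152.6 mm | -152.5 mm |

- **Slab y:** it is 1.6 mm off nominal. That is inside the 4 mm tolerance and within the camera's calibration error of about 2 mm.
- **Keeper:** its outline fit was looser than the others, because the steel tab shows in the outline. At the start the fit put the keeper near -249 mm, but the fingers met it later than that predicted, so I relied on touch. In the final picture the keeper rests against the slab.
- **Other tools:** I compared them by eye only. The tools visible in the final picture look unmoved. The mallet was outside that crop, and the arm never came down near it.

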